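# Load a slate bar into the spring cradle

### The job

Load the long pointed slate bar from the tray into the scanning cradle: lay it in the cradle's flared entry, point towards the spring follower, and push it along the channel against the spring until the side catch clicks out behind its square end. Then swing the hinged rail fully down over the bar and let go, leaving the other things on the table where they are.

Things in the scene. Friction and masses are not known exactly. Their poses are not given: they have to be found in the camera images.
- slate_bar: Dark grey slate bar, 96 long (y) x 24 wide (x) x 22 high (z), about 130 g. Its -y end is cut square; the last 12 mm at the +y end taper in plan to a blunt point 10 wide. Origin: centre of underside. Starts flat on the tray lining in any of three places in a row, its length within 50 degrees of world y, the point on the +y half.
- bar_butt (a point): Centre of the bar's square end face, 11 mm above its underside (bar frame 0, -48, 11 mm).
- bar_point (a point): Centre of the bar's blunt point, 11 mm above its underside (bar frame 0, +48, 11 mm).
- cradle: Aluminium cradle fixed to the table. Frame (used in mm below): y along the channel in the loading direction, origin on the channel centre line at table level. Base plate x -45..45, y -165..115, top (channel floor) z 8. Channel 27 wide inside, walls 5 thick, 8 high (tops z 16), y -45..103, then an end wall to z 36. Rail on the -x side (hinge posts x -30, y 4 and 66, z to 34), catch on the +x side.
- cradle_entry (a point): Channel floor at cradle (0, -96, 8): middle of the bar when laid in the entry. Two flared walls, 8 high, open from the channel width at y -45 to about 70 between them at y -110; bare floor from there to y -165. The bar's upper 14 mm stand above all these walls.
- cradle_home (a point): Cradle (0, -20, 19): where the centre of the bar's square end rests when home, against the catch; its point is then at y 76. The channel is open above when the rail is open. With friction the push takes about 5 to 16 N.
- follower (a joint): Spring follower: black block in the channel, 24 wide, 14 long, z 8.5..30.5. 0: resting, face at cradle y 46; grows (m) as it is pushed to +y. About 1.2 N at 0, 5 N at 0.030 (bar home), hard stop at 0.040: the bar can go up to 10 mm past home, and is then pushed back onto the catch.
- catch (a joint): Sprung side catch in the +x wall, z 9.5..17.5 (housing x 28..40, y -46..-16, z to 17). 0: out, 6 mm into the channel, holding face at cradle y -20, ramp back to y -42. A passing bar presses it out of the way (grows, m; under 1 N); it springs back to 0 once the square end is past y -20. It bars laying the bar in from above: slide it in endwise.
- rail (a joint): Hinged steel keeper rail: plate 42 from hinge to free edge, 70 long (cradle y 0..70), 4 thick. Hinge along y at cradle x -26, z 36. 0: shut, level over the bar (top z 38, 4 above the bar). 1.57: upright. Starts at 1.5 to 2.0 rad, upright or leaning to -x, away from the channel. Stiff hinge: stays where left; about 1 N at the edge moves it, to +x to shut.
- rail_edge (a point): Middle of the rail's free edge, 42 mm from the hinge line.
- tray: Fixed shallow plywood tray with blue lining, outside 290 (x) x 180 (y), walls 6 thick and 16 high, lining top 6.5 above the table. Origin at table level, centre. The bar, the short bar and the scraper lie in it in a row along its x, about 80 apart. Yellow lines on the lining are flat.
- short_bar: Bystander in the tray: short slate block, 24 x 52 x 22, both ends square. Origin: centre of underside.
- scraper: Bystander in the tray: round stone disc 46 across, 13 high. Origin: centre of underside.
- jar: Bystander: glass jar with lid, 44 across, 70 high, upright between tray and cradle, nearer the robot. Origin: centre of underside.
- calliper: Bystander: sliding calliper lying flat, 150 long (y), jaws 50 towards +x, 10 high. Origin: middle of the beam's underside.
- carton: Bystander: open cardboard box 90 x 70 x 40. Origin: centre of underside.
- brush: Bystander: hand brush lying beyond the cradle.
- core_stone: Bystander: conical stone, 68 across, 40 high. Origin: centre of underside.
Things that resemble listed ones, but are neither listed nor needed, are in the scene too. Leave any red look-alike of the slate_bar alone.

How it is judged:
By the outcome, as a careful person would: the job done as asked, in the order asked, and still so for the second after the job is handed in, with the robot touching nothing.
It also fails if it takes over 51 s, if anything falls off the work surface, if the arm or the gripper's body presses on something with over 40 N, if the wrist force passes 120 N, or if a joint passes its speed limit or range.

### The arm

A 7-joint arm with a two-finger parallel gripper is mounted at the origin on the work surface. World frame = base frame: x ahead of the robot, y to its left, z up, the work surface at z = 0. Lengths are in m, angles in rad, forces in N, time in s.
With the tool pointing down it reaches from about 0.4 to 0.925 m from the base axis. Payload 4.1 kg.
Tool frame: the origin (TCP) lies on the front face of the gripper's body, between the roots of the fingers; the fingertips stand 73 mm ahead of it and the grasp point (between the pads) lies 54 mm ahead of it; z points along the fingers, y is the direction in which the jaws open and shut (so a half turn about z gives the same grasp; the last joint's range is limited). The gripper opens to 85 mm and grips with 20 to 120 N. Pads are 22 mm wide; open, the fingers measure 114 mm over their backs; the gripper's body (76 mm by 85 mm) begins 54 mm behind the grasp point. The pads swing forward as they close: fully open they stand 13 mm farther back than shut.
Start: joints at [1.026, 0.398, 0.045, 1.537, -0.019, 1.207, -0.051], TCP at [0.28, -0.586, 0.304] pointing down, gripper open.
Joint ranges: [-2.82, 2.82], [-0.49, 2.23], [-1.37, 1.46], [0, 2.46], [-1.36, 4.5], [0.23, 2], [-2.94, 2.94]. Speed limits (rad/s): [2.57, 2.57, 3.14, 3.14, 3.14, 3.14, 3.14].

### API

Orientations are given as a unit quaternion [x, y, z, w].
In Python, from workcell import arm, capture, camera_info gives the robot as it stands.
- The arm moves only by the tool send_rows, never from a script. Its arguments are lists of equal length, an entry for each row: "linear": the shift along the tool's x, y, z in mm, a list of three; "roll": the turn about the tool's z in rad. A call has 1 to 20 rows; each row is the pose to reach, as a shift and turn from the pose commanded when the call began, along the tool's axes at that moment; what a row does not reach only later rows make up. A row lasts 1/10 s, in which the tool goes at most 50 mm and 8.59 degrees, less where a joint would pass 70% of its speed; a pose out of reach is approached as far as the arm can. A call with a gripper value outside its range is refused whole. "grip" is the opening, from 0 (shut) to 1 (fully open), set as the call begins (left out, the last holds). The fingers move at their own pace and stop on an object; the grip force is fixed at half the most. Time passes only in rows, so rows that repeat a pose let the fingers close. It gives the time, the measured TCP pose, the force and the opening at its end, in the units of the state.
- arm.observe(): the state, without advancing time (a new reading comes with each control period).
- capture(name): name is "scene" or "top"; returns the picture (420x560x3 uint8, blue, green, red); there is no depth.
- camera_info(name): a dict with "K" (3x3 intrinsics, pixels), "world_from_camera" (4x4, takes a point from camera to world coordinates). Camera axes: x right, y down, z forward; pixel columns grow to the right and rows downward; lengths in m; the calibration is good to about 2 mm. A picture is of the moment at which its call begins. camera_info takes no time and is no camera call.
- arm.close_job(): hands the job in, once; it reports no verdict.
The state is a dict: "time": time; "joints": joint angles; "dq": joint speeds; "joint_efforts": joint torques, N m; "tcp_pos": TCP position; "tool_rot": TCP orientation; "contact_force": force on the tool from outside, world axes, zero at the start; "torque": the same for the moment, N m; "gripper_width": finger opening in m.
Only numpy, scipy, OpenCV 4.12 (cv2) and the standard library are available. Lean on these libraries where they do the work, as an engineer would, in place of code of your own. Each camera call takes 0.05 s, during which the arm holds its last target. There are 200 camera calls.

## Working session

There is one attempt and no reset: what is moved stays moved. The work goes in short steps, Python scripts to look and compute and a tool call to move; the robot and the scene stay as the last step left them, time stands still between calls to the robot, and variables do not carry over. Pictures are saved under pics/ and viewed, about 8 in all and at most 12, crops included, and the job is handed in when it is done.

Besides the shell and the picture viewer there is one more tool, called in YAML: its name, and indented under it one key for each argument. send_rows: Moves the arm, as the interface text tells. Its arguments: {"type":"object","properties":{"linear":{"type":"array"},"roll":{"type":"array"},"grip":{"type":"number"}},"required":["linear","roll"]}

```bash
mkdir -p pics; cat > h.py <<'E'
import numpy as np, cv2
from workcell import arm, capture, camera_info
def ray(cam,u,v,z):
    c=camera_info(cam);K=np.array(c["K"]);T=np.array(c["world_from_camera"])
    d=T[:3,:3]@np.linalg.solve(K,[u,v,1]);o=T[:3,3]
    return o+d*(z-o[2])/d[2]
def px(cam,p):
    c=camera_info(cam);K=np.array(c["K"]);T=np.linalg.inv(np.array(c["world_from_camera"]))
    q=K@(T[:3,:3]@np.array(p)+T[:3,3]);return q[:2]/q[2]
E
python3 - <<'E'
from h import *
for n in("top","scene"):
    cv2.imwrite(f"pics/{n}0.png",capture(n)); c=camera_info(n);print(n,np.round(c["K"],1).tolist(),np.round(c["world_from_camera"],3).tolist())
s=arm.observe();print(s)
E
```

```text
top [[518.8, 0.0, 280.3], [0.0, 518.8, 217.9], [0.0, 0.0, 1.0]] [[0.01, -0.994, 0.111, 0.311], [-1.0, -0.011, -0.003, -0.025], [0.004, -0.111, -0.994, 1.782], [0.0, 0.0, 0.0, 1.0]]
scene [[402.9, 0.0, 285.6], [0.0, 402.9, 203.8], [0.0, 0.0, 1.0]] [[0.79, 0.493, -0.365, 0.923], [0.613, -0.631, 0.476, -0.508], [0.004, -0.6, -0.8, 0.913], [0.0, 0.0, 0.0, 1.0]]
{'time': 0.1, 'joints': array([ 1.02601112,  0.39912333,  0.045038  ,  1.53775863, -0.01871346,
        1.20689745, -0.05068791]), 'dq': array([ 0.00026362, -0.00155964, -0.00135625, -0.00370942, -0.00161011,
       -0.00028062,  0.00159155]), 'joint_efforts': array([ 3.76344527e-03, -4.76262546e+01,  1.36998966e+00, -2.54950905e+01,
        1.19281799e-02,  4.98427122e-03,  3.99699218e-06]), 'tcp_pos': array([ 0.28009951, -0.58606157,  0.30296178]), 'tool_rot': array([ 9.75248727e-01,  2.21108891e-01, -2.48645524e-04, -8.46811313e-04]), 'contact_force': array([1.08942963, 0.52461872, 0.59636139]), 'torque': array([ 0.01605559, -0.0124395 ,  0.01279612]), 'gripper_width': 0.08569412738017028}
```

View pics/top0.png

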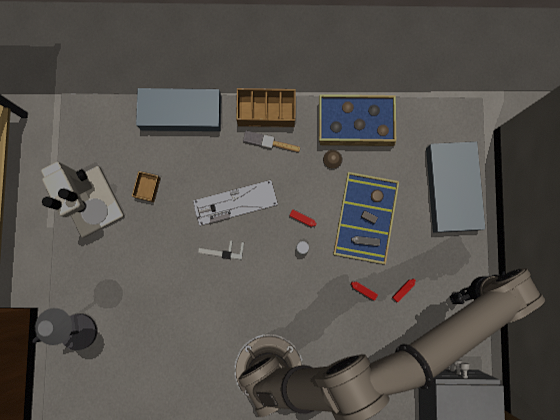

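View pics/scene0.png

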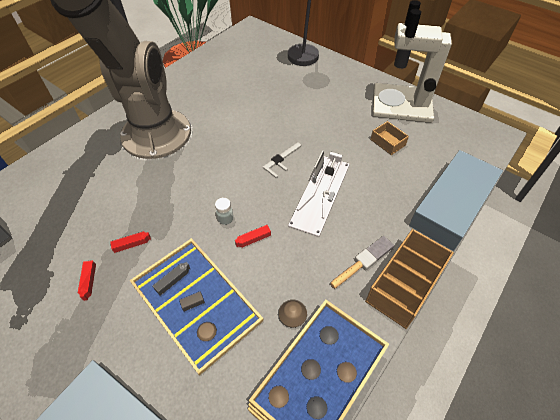

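The top view shows the slate bar at about (367,241) in the tray with its point to the left, and the cradle around (235,202) with its flared entry on the right. The scene view shows the same layout, with the rail leaning open at about (320,165). I'll enlarge both for measuring.

```bash
python3 - <<'E'
from h import *
im=cv2.imread("pics/top0.png")
a=cv2.resize(im[172:232,185:285],None,fx=8,fy=8,interpolation=cv2.INTER_CUBIC)
b=cv2.resize(im[225:257,340:400],None,fx=8,fy=8,interpolation=cv2.INTER_CUBIC)
b=cv2.convertScaleAbs(b,alpha=1.8)
cv2.imwrite("pics/a.png",a);cv2.imwrite("pics/b.png",b)
hsv=cv2.cvtColor(im,cv2.COLOR_BGR2HSV)
# plate
m=((hsv[...,2]>150)&(hsv[...,1]<40)).astype(np.uint8);m[:172]=0;m[232:]=0;m[:,:185]=0;m[:,285:]=0
c=max(cv2.findContours(m,0,2)[0],key=cv2.contourArea)
r=cv2.minAreaRect(c);print(r)
for p in cv2.boxPoints(r):print(p,ray("top",*p,.008)[:2].round(4))
sub=im[232:250,350:384].astype(int)
E
```

```text
((244.38238525390625, 199.5294189453125), (24.01102638244629, 60.63390350341797), 75.96376037597656)
[212.05887 195.23529] [0.5866 0.2061]
[270.8824  180.52942] [0.6404 0.0035]
[276.7059  203.82355] [ 0.559  -0.0176]
[217.88239 218.52942] [0.5058 0.1841]
```

View pics/a.png

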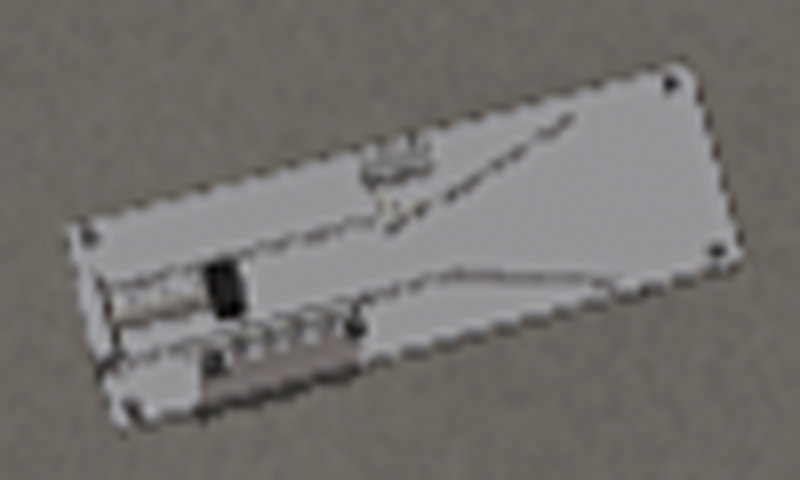

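View pics/b.png

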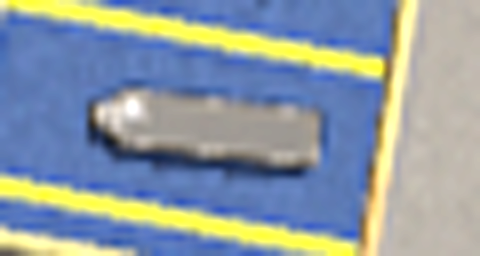

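Crop a shows the cradle plate corners at about (70,228), (685,65), (742,262) and (122,430), with the catch on the upper (+x) side and the rail open on the lower side. Crop b shows the bar with its point left at (95,112) and its square end right at x≈320.

```bash
cat >> h.py <<'E'
from scipy.optimize import least_squares, minimize
def tf(p,xy):
    c,s=np.cos(p[2]),np.sin(p[2]);xy=np.atleast_2d(xy)
    return np.array(p[:2])+xy@np.array([[c,s],[-s,c]])
BAR=[(-.012,-.048),(.012,-.048),(.012,.036),(.005,.048),(-.005,.048),(-.012,.036)]
def sil(cam,p,z0,shape,S=8):
    xy=tf(p,BAR);pt=[px(cam,[*q,z]) for q in xy for z in(z0,z0+.022)]
    h=cv2.convexHull(((np.array(pt)+.5)*S-.5).astype(np.float32).round().astype(int))
    m=np.zeros((shape[0]*S,shape[1]*S),np.uint8);cv2.fillConvexPoly(m,h,1)
    return cv2.resize(m.astype(np.float32),(shape[1],shape[0]),interpolation=cv2.INTER_AREA)
E
python3 - <<'E'
from h import *
U=np.array([(70,228),(685,65),(742,262),(122,430)]);P=(U+.5)/8-.5+[185,172]
W=np.array([ray("top",*p,.008)[:2] for p in P])
L=np.array([(.045,.115),(.045,-.165),(-.045,-.165),(-.045,.115)])
r=least_squares(lambda p:(tf(p,L)-W).ravel(),[.57,.12,-.2]);print("cradle",r.x.round(4),(r.fun*1e3).round(1))
im=cv2.imread("pics/top0.png");f=im.astype(float)
sat=(f[...,0]-f[...,2]) ; print(im[241,352:386].tolist()[::3])
soft=np.clip(1-sat/45,0,1);M=np.zeros(soft.shape);M[234:249,349:384]=soft[234:249,349:384]
# subpixel fit
best=None
for a in np.linspace(-.3,.3,5):
    o=minimize(lambda p:((sil("top",p,.0065,M.shape)-M)[230:252,345:388]**2).sum(),[*ray("top",366,241,.02)[:2],a],method="Nelder-Mead",options=dict(initial_simplex=None,xatol=1e-4,maxfev=120))
    if best is None or o.fun<best.fun:best=o
print("bar",best.x.round(4),best.fun,M.sum())
E
```

```text
cradle [0.556  0.1496 0.2765] [-1.1  2.1  1.  -2.8  0.4 -1.7 -0.4  2.4]
[[48, 35, 31], [91, 96, 100], [82, 86, 88], [84, 88, 90], [83, 86, 89], [84, 86, 89], [82, 85, 88], [82, 86, 88], [81, 85, 87], [79, 82, 86], [99, 68, 51], [102, 67, 49]]Traceback (most recent call last):
  File "<stdin>", line 12, in <module>
  File "h.py", line 4, in ray
    c=camera_info(cam);K=np.array(c["K"]);T=np.array(c["world_from_camera"])
ValueError: time passes only in moves, steps and waits
```

```bash
sed -i 's/^def ray/import functools\ncamera_info=functools.lru_cache(None)(camera_info)\ndef ray/' h.py
python3 - <<'E'
from h import *
im=cv2.imread("pics/top0.png");f=im.astype(float)
sat=(f[...,0]-f[...,2])
soft=np.clip(1-sat/45,0,1);M=np.zeros(soft.shape);M[234:249,349:384]=soft[234:249,349:384]
best=None
x0=ray("top",366,241,.02)[:2]
for a in (-.3,0,.3):
    p0=np.array([*x0,a])
    o=minimize(lambda p:((sil("top",p,.0065,M.shape)-M)[230:252,345:388]**2).sum(),p0,method="Nelder-Mead",options=dict(initial_simplex=p0+np.array([[0,0,0],[.01,0,0],[0,.01,0],[0,0,.15]]),xatol=1e-4,maxfev=150))
    print(o.x,o.fun)
    if best is None or o.fun<best.fun:best=o
p=best.x;print("bar",p.round(4),best.fun,M.sum())
s=arm.observe();from scipy.spatial.transform import Rotation as R
Rm=R.from_quat(s["tool_rot"]).as_matrix();print(Rm.round(3),s["tcp_pos"])
g=tf(p,[[0,-.01]])[0];print("grasp",g,(Rm.T@(np.array([*g,.2])-s["tcp_pos"])*1e3).round(1))
ty=Rm[:,1];print("tool y az",np.arctan2(ty[1],ty[0]))
E
```

```text
[ 0.43452198 -0.31992439 -0.09730077] 3.9603727816358028
[ 0.43483345 -0.31948708 -0.09669334] 4.23421718267747
[ 0.43471164 -0.3192662  -0.10152386] 4.007670958719135
bar [ 0.4345 -0.3199 -0.0973] 3.9603727816358028 227.57777777777778
[[ 0.902  0.431 -0.001]
 [ 0.431 -0.902  0.002]
 [-0.    -0.002 -1.   ]] [ 0.28009951 -0.58606157  0.30296178]
grasp [ 0.43355051 -0.32987709] [ 248.9 -164.8  103.2]
tool y az -1.1248935322993563
```

send_rows:
  linear:
    - [20,-12,10]
    - [55,-34,30]
    - [95,-59,55]
    - [135,-84,80]
    - [175,-109,105]
    - [210,-130,130]
    - [232,-144,150]
    - [238.5,-147.8,153]
    - [238.5,-147.8,153]
    - [238.5,-147.8,153]
  roll: [-0.13,-0.27,-0.41,-0.55,-0.69,-0.83,-0.97,-1.028,-1.028,-1.028]
  grip: 0.6

```text
time: 1.1
tcp_pos: [0.4314, -0.3511, 0.151]
tool_rot: [0.741, 0.671, -0.0, 0.0]
contact_force: [0.9, -0.1, -0.1]
gripper_width: 0.051
```

```bash
python3 - <<'E'
from h import *
from scipy.spatial.transform import Rotation as R
s=arm.observe();print(R.from_quat(s["tool_rot"]).as_matrix().round(3),s["tcp_pos"],s["gripper_width"],s["joints"].round(2))
im=capture("scene");q=px("scene",[.43,-.33,.05]).astype(int);print(q)
u,v=q;c=im[max(v-70,0):v+70,max(u-90,0):u+90];cv2.imwrite("pics/c.png",cv2.resize(c,None,fx=4,fy=4,interpolation=cv2.INTER_CUBIC))
E
```

```text
[[ 0.099  0.995 -0.   ]
 [ 0.995 -0.099 -0.001]
 [-0.001 -0.    -1.   ]] [ 0.43141188 -0.35112519  0.15103094] 0.05098283674460596 [ 0.8   0.41 -0.24  1.91  0.13  0.84  0.39]
[165 272]
```

View pics/c.png

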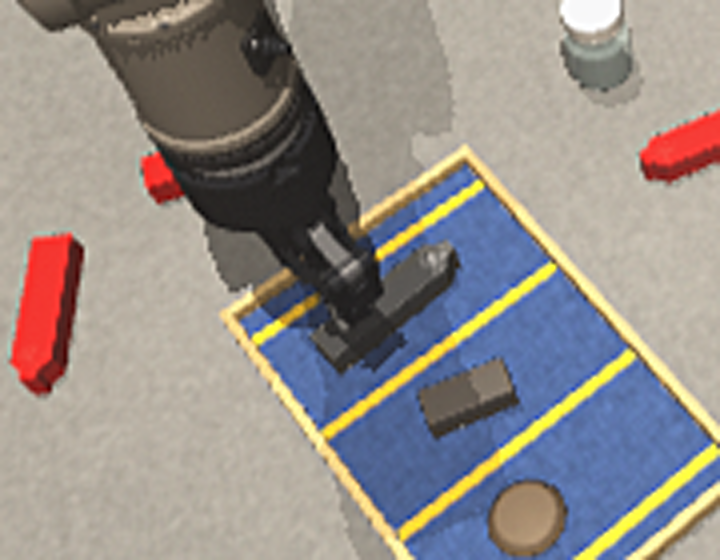

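The gripper is over the rear of the bar, with the fingers at about (355,300) straddling it and clear of the short block. Next I'll lower and grip.

send_rows:
  linear:
    - [1,0,20]
    - [1,0,40]
    - [1,0,55]
    - [1,0,63]
    - [1,0,63]
    - [1,0,63]
  roll: [0,0,0,0,0,0]

```text
time: 1.75
tcp_pos: [0.4321, -0.3499, 0.0884]
tool_rot: [0.741, 0.672, 0.0, 0.001]
contact_force: [-0.1, 0.6, -0.2]
gripper_width: 0.0514
```

send_rows:
  linear:
    - [0,0,0]
    - [0,0,0]
    - [0,0,0]
    - [0,0,0]
    - [0,0,0]
    - [0,0,0]
    - [0,0,0]
    - [0,0,0]
  roll: [0,0,0,0,0,0,0,0]
  grip: 0

```text
time: 2.55
tcp_pos: [0.4325, -0.3498, 0.089]
tool_rot: [0.741, 0.672, 0.0, 0.001]
contact_force: [-0.5, 0.1, 6.6]
gripper_width: 0.0221
```

send_rows:
  linear:
    - [0,0,-10]
    - [0,0,-30]
    - [0,0,-60]
    - [0,0,-90]
    - [0,0,-100]
    - [0,0,-100]
  roll: [0,0,0,0,0,0]

```text
time: 3.15
tcp_pos: [0.4325, -0.3497, 0.1893]
tool_rot: [0.741, 0.672, 0.0, 0.002]
contact_force: [-1.2, 0.6, -1.8]
gripper_width: 0.0225
```

```bash
python3 - <<'E'
from h import *
from scipy.spatial.transform import Rotation as R
s=arm.observe();Rm=R.from_quat(s["tool_rot"]).as_matrix();t=s["tcp_pos"];print(t,s["gripper_width"])
im=capture("top");cv2.imwrite("pics/top1.png",im)
im2=capture("scene");q=px("scene",[*t[:2],.12]).astype(int);u,v=q
c=im2[max(v-70,0):v+70,max(u-90,0):u+90];cv2.imwrite("pics/d.png",cv2.resize(c,None,fx=4,fy=4,interpolation=cv2.INTER_CUBIC))
C=[.556,.1496,.2765]
az=np.arctan2(Rm[1,1],Rm[0,1]);print("roll",az-C[2])
for y in(-126,-80,-32):
    g=tf(C,[[0,y/1e3]])[0];print(y,g,(Rm.T@(np.array([*g,t[2]])-t)*1e3).round(1))
E
```

```text
[ 0.43245845 -0.34973971  0.18933979] 0.02247012282303753
roll -0.37353926593885345
-126 [0.59039677 0.02838588] [391.6 120.6  -0.4]
-80 [0.57783922 0.07263866] [434.5 103.8  -0.5]
-32 [0.56473569 0.11881546] [479.2  86.3  -0.7]
```

View pics/d.png

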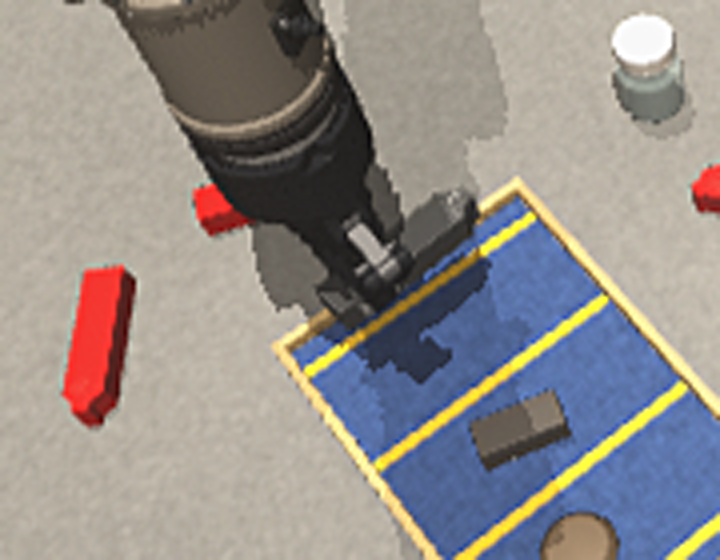

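The bar is held level, pointing up-right at (465,205), and clear of the tray. Now I'll carry it to above the entry.

send_rows:
  linear:
    - [15,5,0]
    - [45,14,0]
    - [85,26,0]
    - [125,38,0]
    - [165,51,0]
    - [205,63,0]
    - [245,75,0]
    - [285,88,0]
    - [325,100,0]
    - [360,111,5]
    - [385,118,20]
    - [391.6,120.6,40]
    - [391.6,120.6,55]
    - [391.6,120.6,60]
    - [391.6,120.6,60]
    - [391.6,120.6,60]
  roll: [-0.02,-0.05,-0.09,-0.13,-0.17,-0.21,-0.25,-0.29,-0.33,-0.36,-0.3735,-0.3735,-0.3735,-0.3735,-0.3735,-0.3735]

```text
time: 4.85
tcp_pos: [0.5899, 0.0278, 0.1282]
tool_rot: [0.603, 0.797, -0.0, 0.0]
contact_force: [-0.1, 0.3, -1.3]
gripper_width: 0.0224
```

```bash
python3 - <<'E'
from h import *
s=arm.observe();print(s["tcp_pos"],s["gripper_width"],s["tool_rot"].round(4))
im=capture("top");cv2.imwrite("pics/top2.png",im)
im2=capture("scene");cv2.imwrite("pics/scene2.png",im2)
a=cv2.resize(im[168:232,190:285],None,fx=8,fy=8,interpolation=cv2.INTER_CUBIC)
b=im2[140:245,270:370];b=cv2.resize(b,None,fx=5.5,fy=5.5,interpolation=cv2.INTER_CUBIC)
cv2.imwrite("pics/e.png",a);cv2.imwrite("pics/f.png",b)
E
```

```text
[0.58989712 0.0278359  0.12819621] 0.022379831439267587 [ 6.035e-01  7.974e-01 -1.000e-04  3.000e-04]
```

View pics/f.png

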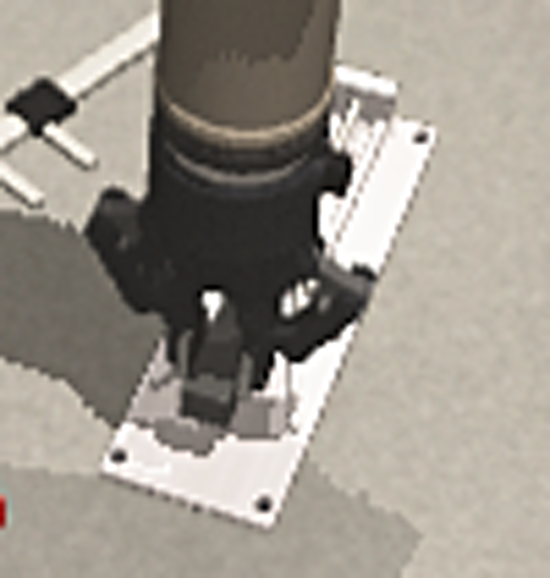

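The bar hangs over the entry between the flares, with its butt at about (210,395). Cradle corners are visible at (103,470), (272,525) and (437,128), so I can cross-check the cradle fit from this camera.

```bash
python3 - <<'E'
from h import *
C=[.556,.1496,.2765]
L=np.array([(-.045,-.165),(.045,-.165),(.045,.115),(-.045,.115)])
U=np.array([(103,470),(272,525),(437,128)]);P=(U+.5)/5.5-.5+[270,140]
W=np.array([ray("scene",*p,.008)[:2] for p in P])
r=least_squares(lambda p:(tf(p,L[:3])-W).ravel(),C);print(r.x.round(4),(r.fun*1e3).round(1))
# subpixel: gray-plate mask lines in both cams, fit by silhouette
def fit(cam,im,box,thr,C):
    u0,u1,v0,v1=box
    g=im.min(2).astype(float);M=(np.clip((g-thr)/20+.5,0,1))
    def cost(p,S=8):
        h=((np.array([px(cam,[*q,.008]) for q in tf(p,L)])+.5)*S*16-8).astype(int)
        m=np.zeros((420*S,560*S),np.uint8);cv2.fillPoly(m,[h],1,shift=4)
        m=cv2.resize(m.astype(np.float32),(560,420),interpolation=cv2.INTER_AREA)
        return np.abs(m-M)[v0:v1,u0:u1].sum()
    p0=np.array(C)
    o=minimize(cost,p0,method="Nelder-Mead",options=dict(initial_simplex=p0+np.array([[0,0,0],[.006,0,0],[0,.006,0],[0,0,.03]]),xatol=1e-4,maxfev=120))
    print(cam,o.x.round(4),round(o.fun,1),cost(p0))
im=cv2.imread("pics/top0.png");print(im[200,255],im[180,240]);fit("top",im,(185,285,172,232),125,C)
im=cv2.imread("pics/scene0.png");print(im[215,310],im[225,270]);fit("scene",im,(280,360,145,245),170,C)
E
```

```text
[0.5557 0.1487 0.2834] [-1.3 -0.2  1.4  0.1 -0.1  0.2]
[151 148 148] [ 94  99 103]
top [0.5579 0.1508 0.2679] 487.0 518.50625
[237 240 246] [163 176 183]
scene [0.5564 0.1482 0.27  ] 1197.0 1218.6625
```

send_rows:
  linear:
    - [0,0,12]
    - [0,0,24]
    - [0,0,32]
    - [0,0,36]
    - [0,0,37]
    - [0,0,37]
  roll: [0,0,0,0,0,0]

```text
time: 5.55
tcp_pos: [0.5898, 0.0289, 0.0907]
tool_rot: [0.603, 0.798, 0.0, 0.0]
contact_force: [0.3, -0.2, -1.8]
gripper_width: 0.0224
```

send_rows:
  linear:
    - [8,0,0]
    - [18,0,0]
    - [28,0,0]
    - [36,0,0]
    - [40,0,0]
    - [40,0,0]
  roll: [0,0,0,0,0,0]

```text
time: 6.15
tcp_pos: [0.5783, 0.0686, 0.0909]
tool_rot: [0.602, 0.798, 0.0, -0.0]
contact_force: [0.0, 0.6, -1.9]
gripper_width: 0.0224
```

send_rows:
  linear:
    - [8,0,0]
    - [16,0,0]
    - [24,0,0]
    - [30,0,0]
    - [36,0,0]
    - [42,0,0]
    - [47,0,0]
    - [49,0,0]
    - [49,0,0]
  roll: [0,0,0,0,0,0,0,0,0]

```text
time: 7.05
tcp_pos: [0.5653, 0.115, 0.0909]
tool_rot: [0.603, 0.798, 0.0, -0.0]
contact_force: [-0.4, -0.3, -2.2]
gripper_width: 0.0221
```

```bash
python3 - <<'E'
from h import *
s=arm.observe();t=s["tcp_pos"];C=np.array([.5562,.1495,.2755])
print(t,s["contact_force"],s["torque"])
c,q=np.cos(C[2]),np.sin(C[2]);print("cradle mm",np.array([[c,q],[-q,c]])@(t[:2]-C[:2])*1e3, np.array([[c,q],[-q,c]])@s["contact_force"][:2])
im2=capture("scene");cv2.imwrite("pics/g.png",cv2.resize(im2[130:245,260:370],None,fx=5,fy=5,interpolation=cv2.INTER_CUBIC))
E
```

```text
[0.56533761 0.11495488 0.0909153 ] [-0.41120555 -0.34156679 -2.19491574] [0.02678525 0.20895558 0.00869051]
cradle mm [ -0.60421535 -35.72808961] [-0.48861447 -0.2168266 ]
```

send_rows:
  linear:
    - [0,0,0]
    - [0,0,0]
    - [0,0,0]
    - [0,0,0]
  roll: [0,0,0,0]
  grip: 0.45

```text
time: 7.5
tcp_pos: [0.5658, 0.1143, 0.0911]
tool_rot: [0.603, 0.798, 0.0, 0.0]
contact_force: [-1.0, 0.2, 0.3]
gripper_width: 0.0386
```

send_rows:
  linear:
    - [0,0,-8]
    - [0,0,-20]
    - [0,0,-30]
    - [-15,0,-30]
    - [-35,0,-30]
    - [-46,0,-30]
    - [-46,0,-30]
    - [-46,0,-30]
  roll: [0,0,0,0,0,0,0,0]

```text
time: 8.3
tcp_pos: [0.5779, 0.07, 0.1208]
tool_rot: [0.603, 0.798, 0.0, -0.0]
contact_force: [0.2, 1.3, -0.2]
gripper_width: 0.0386
```

send_rows:
  linear:
    - [0,0,0]
    - [0,0,0]
    - [0,0,0]
    - [0,0,0]
    - [0,0,0]
    - [0,0,0]
    - [0,0,10]
    - [0,0,20]
    - [0,0,27.5]
    - [0,0,27.5]
    - [0,0,27.5]
  roll: [0,0,0,0,0,0,0,0,0,0,0]
  grip: 0

```text
time: 9.4
tcp_pos: [0.5778, 0.0702, 0.0929]
tool_rot: [0.603, 0.798, -0.0, -0.0]
contact_force: [0.8, -0.4, -0.9]
gripper_width: 0.0002
```

```bash
python3 - <<'E'
from h import *
s=arm.observe();print(s["tcp_pos"],s["contact_force"],s["gripper_width"])
im2=capture("scene");cv2.imwrite("pics/g.png",cv2.resize(im2[130:245,260:370],None,fx=5,fy=5,interpolation=cv2.INTER_CUBIC))
E
```

```text
[0.57780605 0.07016059 0.09286663] [ 0.75099254 -0.43477643 -0.91535104] 0.00017612121678005417
```

View pics/g.png

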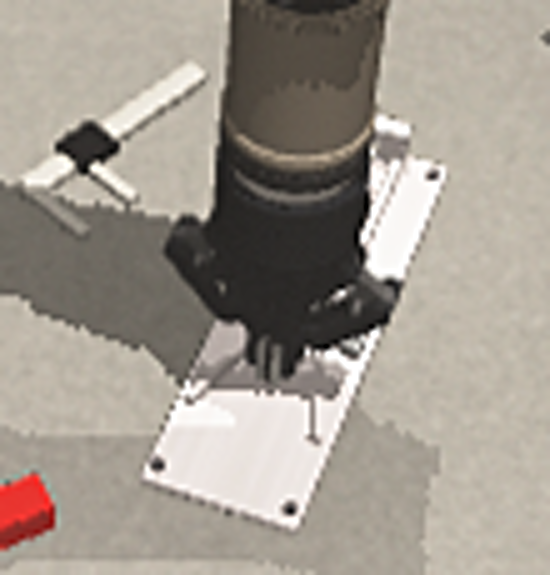

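The fingers are shut at about (275,360), behind the bar in the entry. Now I'll push.

send_rows:
  linear:
    - [6,0,0]
    - [12,0,0]
    - [16,0,0]
    - [20,0,0]
    - [24,0,0]
    - [28,0,0]
    - [32,0,0]
    - [36,0,0]
    - [40,0,0]
    - [43,0,0]
    - [46,0,0]
    - [46,0,0]
  roll: [0,0,0,0,0,0,0,0,0,0,0,0]

```text
time: 10.65
tcp_pos: [0.5662, 0.1123, 0.0938]
tool_rot: [0.603, 0.797, -0.001, 0.001]
contact_force: [2.5, -5.0, 4.3]
gripper_width: -0.0003
```

send_rows:
  linear:
    - [2,0,0]
    - [4,0,0]
    - [6,0,0]
    - [8,0,0]
    - [8,0,0]
  roll: [0,0,0,0,0]

```text
time: 11.15
tcp_pos: [0.5643, 0.1195, 0.0938]
tool_rot: [0.604, 0.797, -0.001, 0.002]
contact_force: [1.8, -6.4, 3.1]
gripper_width: -0.0002
```

```bash
cat >> h.py <<'E'
def st():
    s=arm.observe();t=s["tcp_pos"];C=np.array([.5562,.1495,.2755]);c,q=np.cos(C[2]),np.sin(C[2]);A=np.array([[c,q],[-q,c]])
    print("cradle mm",(A@(t[:2]-C[:2])*1e3).round(1),round(t[2]*1e3,1),"F",(A@s["contact_force"][:2]).round(2),s["contact_force"][2].round(2),"T",s["torque"].round(2),"w",s["gripper_width"].round(4),s["time"])
E
python3 -c "
from h import *
st()
im=capture('top');cv2.imwrite('pics/t3.png',im)"
```

```text
Traceback (most recent call last):
  File "h.py", line 24, in st
    print("cradle mm",(A@(t[:2]-C[:2])*1e3).round(1),round(t[2]*1e3,1),"F",(A@s["contact_force"][:2]).round(2),s["contact_force"][2].round(2),"T",s["torque"].round(2),"w",s["gripper_width"].round(4),s["time"])
                                                                                                                                                                           ^^^^^^^^^^^^^^^^^^^^^^^^
AttributeError: 'float' object has no attribute 'round'
```

send_rows:
  linear:
    - [2,0,0]
    - [4,0,0]
    - [6,0,0]
    - [6,0,0]
    - [6,0,0]
  roll: [0,0,0,0,0]

```text
time: 11.65
tcp_pos: [0.5627, 0.1251, 0.0938]
tool_rot: [0.604, 0.797, -0.001, 0.002]
contact_force: [2.2, -8.0, 3.5]
gripper_width: 0.0003
```

```bash
sed -i 's/s\["gripper_width"\].round(4)/s["gripper_width"]/' h.py
python3 -c "
from h import *
st()
im=capture('top');cv2.imwrite('pics/t3.png',im)"
```

```text
cradle mm [ -0.4 -25.3] 93.8 F [-0.07 -8.34] 3.54 T [-1.54 -0.44 -0.03] w 0.00033150584235986367 11.65
```

send_rows:
  linear:
    - [1,0,0]
    - [2,0,0]
    - [2,0,0]
    - [2,0,0]
  roll: [0,0,0,0]

```text
time: 12.1
tcp_pos: [0.5623, 0.1265, 0.0937]
tool_rot: [0.604, 0.797, -0.001, 0.002]
contact_force: [3.0, -7.3, 3.0]
gripper_width: 0.0004
```

send_rows:
  linear:
    - [-3,0,0]
    - [-6,0,0]
    - [-9,0,0]
    - [-12,0,0]
    - [-18,0,0]
    - [-30,0,0]
    - [-30,0,0]
    - [-30,0,0]
  roll: [0,0,0,0,0,0,0,0]

```text
time: 12.9
tcp_pos: [0.5692, 0.1007, 0.0931]
tool_rot: [0.603, 0.798, -0.0, -0.0]
contact_force: [-0.5, 0.4, -0.9]
gripper_width: -0.0001
```

send_rows:
  linear:
    - [0,0,-20]
    - [0,0,-60]
    - [-30,0,-100]
    - [-75,0,-110]
    - [-120,0,-110]
    - [-160,0,-110]
    - [-180,0,-110]
    - [-180,0,-110]
  roll: [0,0,0,0,0,0,0,0]

```text
time: 13.7
tcp_pos: [0.6187, -0.0765, 0.203]
tool_rot: [0.605, 0.796, -0.001, 0.0]
contact_force: [-0.2, -0.2, -0.2]
gripper_width: 0.0001
```

```bash
python3 -c "
from h import *
st()
im=capture('top');cv2.imwrite('pics/t4.png',im)
b=capture('scene');cv2.imwrite('pics/s4.png',b)
a=cv2.resize(im[172:232,185:285],None,fx=8,fy=8,interpolation=cv2.INTER_CUBIC)
c=cv2.resize(b[140:245,270:370],None,fx=5.7,fy=5.7,interpolation=cv2.INTER_CUBIC)
cv2.imwrite('pics/h.png',a);cv2.imwrite('pics/i.png',c)
"
```

```text
cradle mm [  -1.3 -234.5] 203.0 F [-0.29 -0.1 ] -0.23 T [-0.    0.05 -0.01] w 0.00011088934197290536 13.7
```

View pics/i.png

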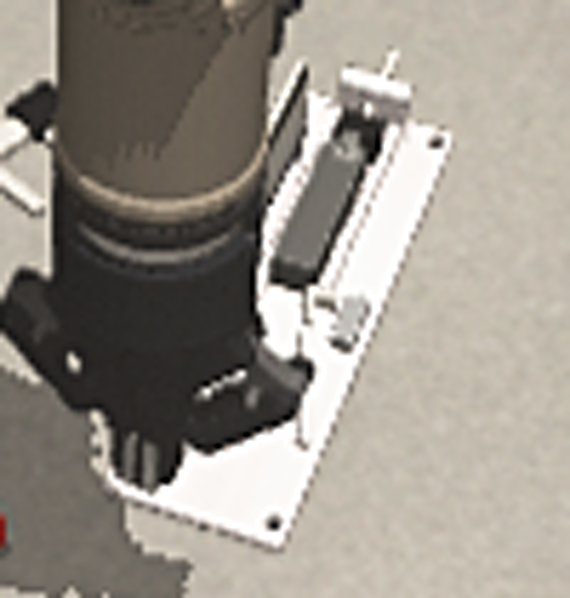

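The bar sits in the channel with its butt at about (295,280), and the brass catch stands out behind it at (322,300). The rail is open at (285,130). I'll check these against the model.

```bash
python3 - <<'E'
from h import *
C=[.5562,.1495,.2755]
def w(x,y,z): return [*tf(C,[[x/1e3,y/1e3]])[0],z/1e3]
S=lambda p:((px("scene",p)-[270,140]+.5)*5.7).round(0)
T=lambda p:((px("top",p)-[185,172]+.5)*8).round(0)
for n,p in dict(buttL=(-12,-20,30),buttR=(12,-20,30),point=(0,76,30),catchtip=(8,-22,17)).items():print(n,S(w(*p)),T(w(*p)))
for a in(1.5,1.6,1.7,1.8,1.9,2.0):
    e=[w(-26+42*np.cos(a),y,36+42*np.sin(a)) for y in(0,70)]
    print(a,"scene",S(e[0]),S(e[1]),"top",T(e[0]),T(e[1]))
E
```

```text
buttL [274. 257.] [398. 269.]
buttR [320. 271.] [383. 215.]
point [357. 132.] [172. 300.]
catchtip [309. 288.] [393. 227.]
1.5 scene [273. 158.] [319.  62.] top [348. 291.] [184. 335.]
1.6 scene [265. 156.] [311.  60.] top [350. 301.] [186. 345.]
1.7 scene [257. 154.] [303.  58.] top [353. 310.] [189. 354.]
1.8 scene [249. 152.] [296.  57.] top [356. 320.] [192. 364.]
1.9 scene [241. 152.] [288.  56.] top [358. 330.] [195. 374.]
2.0 scene [233. 151.] [280.  57.] top [361. 339.] [197. 383.]
```

View pics/h.png

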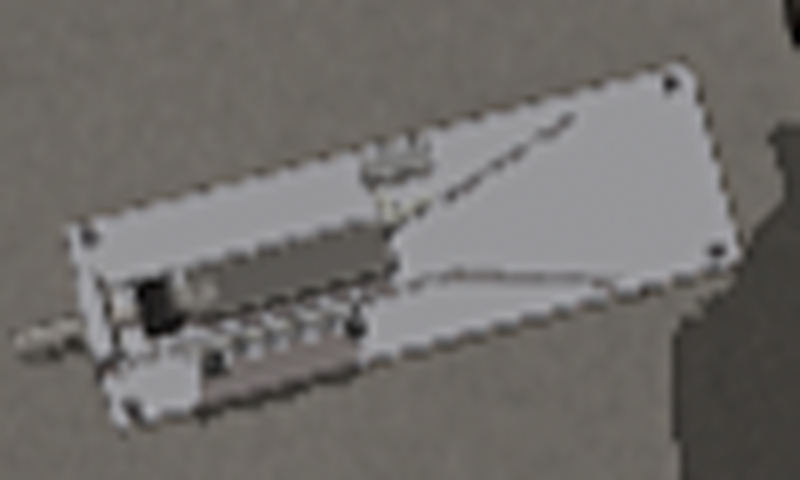

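The top view agrees: the butt lies at about (390,245), where the model puts home, and the catch is out at (398,205). The rail stands at about 1.7 rad. Next I'll go to its outer side.

send_rows:
  linear:
    - [10,-8,0]
    - [35,-20,0]
    - [70,-35,0]
    - [110,-50,0]
    - [150,-65,0]
    - [190,-78,0]
    - [225,-78,0]
    - [255,-78,0]
    - [269,-78,0]
    - [269,-78,20]
    - [269,-78,45]
    - [269,-78,62]
    - [269,-78,68]
    - [269,-78,68]
    - [269,-78,68]
  roll: [0,0,0,0,0,0,0,0,0,0,0,0,0,0,0]

```text
time: 15.3
tcp_pos: [0.4698, 0.1662, 0.1362]
tool_rot: [0.602, 0.798, 0.001, 0.0]
contact_force: [0.1, 0.1, 0.5]
gripper_width: 0.0004
```

```bash
python3 -c "
from h import *
st()
b=capture('scene');cv2.imwrite('pics/j.png',cv2.resize(b[100:230,260:380],None,fx=4.6,fy=4.6,interpolation=cv2.INTER_CUBIC))
"
```

```text
cradle mm [-78.6  39.6] 136.2 F [0.09 0.12] 0.55 T [ 0.04 -0.01 -0.03] w 0.00036576196575673666 15.3
```

View pics/j.png

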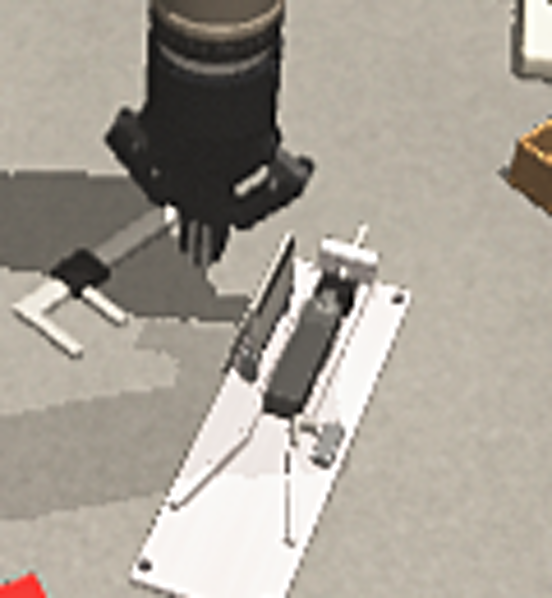

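The gripper is outside the rail with the tips at (200,250). The rail, bar and catch are in clear view. Now I'll sweep the rail over.

send_rows:
  linear:
    - [-4,10,0]
    - [-4,20,0]
    - [-4,26,0]
    - [-4,32,0]
    - [-4,37,0]
    - [-4,42,0]
    - [-4,47,-1]
    - [-4,51,0]
    - [-4,55,1]
    - [-4,59,3]
    - [-4,59,3]
  roll: [0,0,0,0,0,0,0,0,0,0,0]

```text
time: 16.45
tcp_pos: [0.5284, 0.1777, 0.1322]
tool_rot: [0.603, 0.798, 0.0, 0.0]
contact_force: [0.1, 0.2, -0.3]
gripper_width: -0.0002
```

send_rows:
  linear:
    - [0,3,3]
    - [0,6,6]
    - [0,8.5,9.5]
    - [0,10,12.5]
    - [0,12,15.5]
    - [0,13,18.5]
    - [0,13.5,21]
    - [0,13.5,21]
  roll: [0,0,0,0,0,0,0,0]

```text
time: 17.25
tcp_pos: [0.5406, 0.1812, 0.111]
tool_rot: [0.603, 0.798, -0.0, -0.0]
contact_force: [0.1, 0.2, 0.6]
gripper_width: 0.0002
```

```bash
python3 -c "
from h import *
st()
"
```

```text
cradle mm [-6.3 34.7] 111.0 F [0.13 0.2 ] 0.58 T [0.05 0.01 0.02] w 0.00020074411261877855 17.25
```

send_rows:
  linear:
    - [0,0,1]
    - [0,0,2]
    - [0,0,3]
    - [0,0,3]
  roll: [0,0,0,0]

```text
time: 17.65
tcp_pos: [0.5409, 0.1813, 0.1105]
tool_rot: [0.603, 0.798, -0.0, 0.001]
contact_force: [-4.1, -2.8, 16.9]
gripper_width: 0.0004
```

```bash
python3 -c "
from h import *
st()
b=capture('scene');cv2.imwrite('pics/k.png',cv2.resize(b[100:230,260:380],None,fx=4.6,fy=4.6,interpolation=cv2.INTER_CUBIC))
"
```

```text
cradle mm [-6.1 34.8] 110.5 F [-4.74 -1.6 ] 16.86 T [-0.49  1.14  0.02] w 0.00044902689125662985 17.65
```

View pics/k.png

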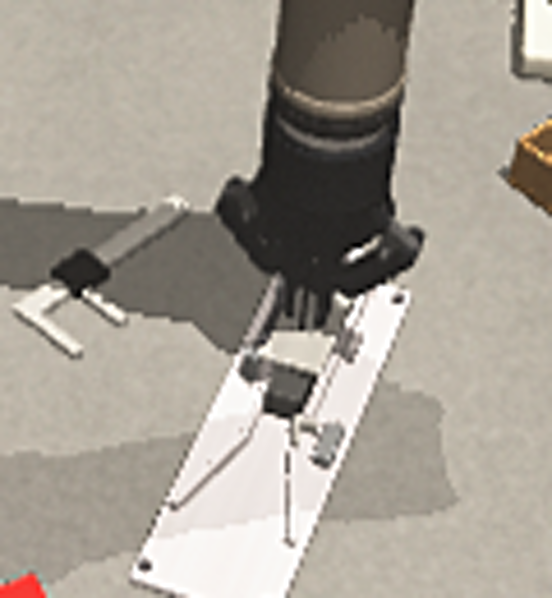

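The rail lies level over the bar, and the tips met a firm 17 N stop at about 38 mm. The bar's butt shows at (290,390) with the catch at (310,430). I'll let go, move away and check.

send_rows:
  linear:
    - [0,0,-4]
    - [0,0,-20]
    - [0,0,-60]
    - [-20,0,-100]
    - [-60,0,-120]
    - [-105,0,-120]
    - [-150,0,-120]
    - [-195,-10,-120]
    - [-240,-20,-120]
    - [-280,-30,-120]
    - [-300,-30,-120]
    - [-300,-30,-120]
    - [-300,-30,-120]
  roll: [0,0,0,0,0,0,0,0,0,0,0,0,0]

```text
time: 19.0
tcp_pos: [0.5938, -0.1148, 0.2289]
tool_rot: [0.603, 0.798, 0.001, -0.0]
contact_force: [0.3, 0.6, -0.2]
gripper_width: -0.0001
```

```bash
python3 -c "
from h import *
st()
im=capture('top');b=capture('scene')
a=cv2.resize(im[172:232,185:285],None,fx=5,fy=5,interpolation=cv2.INTER_CUBIC)
c=cv2.resize(b[100:230,260:370],None,fx=4.5,fy=4.5,interpolation=cv2.INTER_CUBIC)
o=np.zeros((585,790,3),np.uint8);o[:300,:500]=a;
c=cv2.resize(c,(290,343));c=c;o[:343,500:]=c
d=cv2.resize(im[130:300,190:410],(310,240));o[343:583,:310]=d
d=cv2.resize(b[100:360,70:440],(341,240));o[343:583,320:661]=d
cv2.imwrite('pics/l.png',o)
"
```

```text
cradle mm [ -35.7 -264.6] 228.9 F [0.51 0.53] -0.18 T [ 0.09 -0.01 -0.08] w -0.00013438280053062234 19.0
```

```bash
python3 -c "
from h import *
C=[.5562,.1495,.2755]
im=capture('scene').astype(np.float32);old=cv2.imread('pics/scene0.png').astype(np.float32)
top=capture('top').astype(np.float32);ot=cv2.imread('pics/t4.png').astype(np.float32)
def samp(I,cam,x,y,z):
    u,v=px(cam,[*tf(C,[[x/1e3,y/1e3]])[0],z/1e3]);return int(cv2.getRectSubPix(I,(1,1),(float(u),float(v))).mean())
X=range(-30,30,4)
for y in(15,35,58):print('rail y',y,[samp(im,'scene',x,y,38) for x in X],[samp(top,'top',x,y,38) for x in X])
print('bar axis y',[(y,samp(im,'scene',0,y,30),samp(top,'top',0,y,30),samp(ot,'top',0,y,30)) for y in range(-40,4,4)])
print('catch x',[samp(top,'top',x,-24,17) for x in range(0,16,2)],[samp(cv2.imread('pics/top0.png').astype(np.float32),'top',x,-24,17) for x in range(0,16,2)])
d=np.abs(top-cv2.imread('pics/top0.png')).max(2)>35
n,_,s,c=cv2.connectedComponentsWithStats(d.astype(np.uint8))
print([(s[i].tolist()) for i in range(1,n) if s[i,4]>15])
"
```

```text
rail y 15 [120, 101, 202, 236, 234, 236, 238, 237, 236, 235, 237, 225, 227, 209, 247] [77, 58, 104, 149, 148, 148, 149, 149, 149, 148, 149, 146, 142, 151, 150]
rail y 35 [175, 101, 223, 236, 234, 236, 238, 238, 236, 235, 238, 226, 235, 207, 241] [85, 47, 118, 152, 149, 148, 149, 149, 148, 148, 148, 148, 147, 150, 151]
rail y 58 [101, 98, 197, 236, 235, 235, 236, 238, 236, 236, 239, 225, 184, 188, 248] [72, 58, 102, 143, 148, 148, 148, 148, 148, 148, 148, 139, 134, 150, 151]
bar axis y [(-40, 241, 151, 151), (-36, 103, 152, 152), (-32, 55, 152, 153), (-28, 62, 155, 155), (-24, 67, 153, 154), (-20, 99, 112, 112), (-16, 119, 88, 89), (-12, 116, 87, 87), (-8, 118, 88, 88), (-4, 115, 86, 88), (0, 100, 99, 87)]
catch x [157, 154, 142, 114, 99, 112, 125, 134] [151, 148, 138, 113, 99, 110, 123, 133]
[[278, 148, 70, 219, 4126], [323, 149, 9, 22, 117], [316, 157, 8, 6, 20], [306, 160, 7, 3, 16], [330, 182, 10, 74, 168], [227, 200, 8, 10, 54], [202, 203, 25, 13, 114], [210, 216, 19, 9, 60], [351, 237, 29, 10, 184], [506, 270, 12, 8, 35], [262, 270, 283, 150, 7209], [490, 310, 8, 14, 41], [296, 332, 4, 17, 28], [431, 357, 20, 20, 120], [251, 359, 24, 23, 257], [306, 364, 21, 3, 40], [238, 370, 12, 34, 151], [245, 384, 5, 10, 28], [252, 406, 9, 11, 54]]
```

```bash
python3 -c "
from h import *
print(arm.close_job())"
```

```text
the job is handed in; nothing more can be done
None
```

The slate bar is in the cradle against the catch, the rail is shut over it, and I handed the job in at about 19 s of the 51 s allowed. I gripped the bar near its square end, laid it in the entry and slid it into the channel. Then I let go and pushed it past home with the fingers shut, at up to about 8 N. I swung the rail down until it stopped firmly at about 17 N, and moved the arm clear.

**Last checks:**
- **Bar:** its square end is at cradle y −20, on home to within my measuring error of a few mm.
- **Catch:** it looks the same in the images as it did before loading, so it has sprung back out.
- **Rail:** it lies level over the bar, with its free edge at about x 16 along its whole length. The tips met the stop at about z 37.5, against 38 expected for the rail top.
- **Bystanders:** the changes I found in the top view lie at the bar, the rail, the follower, and the arm and its shadow. I did not check each bystander one by one.
- **Disagreements:** cradle angle estimates from the two cameras ranged from 0.268 to 0.283 rad, and position differed by up to about 2.5 mm. No sideways force showed during loading.
- **Not seen:** the final picture was refused because the 12-picture limit was reached, so the last check was by pixel values only.

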